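# Wind down the support jack of a saw's infeed rail

### The job

The end of the saw's infeed rail hangs free. Slide the loose bearing plate along the bench until its square recess is centred under the jack's foot, then wind the crank on top of the jack clockwise until the foot bears firmly on the plate: stop when the crank has become about one and a half times as heavy as it runs free, and never go much past twice as heavy. Let go of the crank and leave everything else on the bench where it is.

Things in the scene. Friction and masses are not known exactly. Their poses are not given: they have to be found in the camera images.
- jack: Fixed blue saw; its aluminium infeed rail (50 mm wide, 125 to 165 mm above the bench) runs along its own +y and ends in the upright jack. Origin: on the bench exactly under the jack's axis, z up. The saw's housing begins 420 mm away at +y; the -y side is open. A clamp block 60 x 60 mm (underside 119 mm above the bench) holds the jack's tube, 36 mm thick, which ends 100 mm above the bench.
- landing (a point): Point on the jack's axis 16 mm above the bench, where the foot will meet the plate. The foot is a steel disc 40 mm across, 8 mm thick, on a 22 mm rod under the tube, coaxial with the jack. Its height is not measured and does not follow from the crank's direction (its spindle is set differently each time): at the start its underside is anywhere from 30 to 55 mm above the bench.
- jack_head (a point): Top of the jack's gear head, on the jack's axis (also the crank's axis), 195 mm above the bench. Turning the crank clockwise seen from above lowers the foot by 30 mm a turn: 0.45 to 1.3 turns until it meets the plate. Then its load grows by about 12 N per 0.1 rad of crank. The crank is self-locking and stays where it is left; stopped but still held, it pushes back on the hand along the circle with some 0.5 to 0.8 N per 10 N of load, with nothing when free.
- crank_hub (a point): Top of the crank's hub, on the jack's axis, 211 mm above the bench. Run free, the crank needs about 6.5 N at the grip along its circle; every 10 N under the foot adds about 0.87 N. The load meant is about 40 N (about 10 N at the grip); under 18 N is too little, over 75 N too much, over 95 N strains the rail.
- knob_grip (a point): The crank's upright round grip, black, 24 mm across, 45 mm tall, spinning freely on its pin. This point is on its axis, 25 mm above its lower end, 233 mm above the bench, 55 mm from the jack's axis. The flat crank arm (18 mm wide, top 207 mm above the bench) lies just under the grip.
- pad: Loose aluminium bearing plate, about 0.5 kg, slides on the bench. Square part 84 x 84 x 16 mm with a raised rim 5 mm high and 10 mm wide round a 64 x 64 mm recess, in which the foot must stand. Origin: centre of the square's underside, z up. A flat tongue (34 mm wide, 10 mm thick) runs along its own -y to 160 mm from the origin and carries an upright lug.
- pad_lug (a point): The plate's upright lug for gripping, 16 mm thick (along the plate's x), 44 mm long (along its y), from 10 to 55 mm above the bench; this point lies in its middle, 35 mm above the bench, 135 mm from the plate's origin along its -y.
- offcut_a: Bystander: white window-profile offcut, 130 x 60 x 50 mm, lying; origin at the centre of its underside.
- offcut_b: Bystander: smaller white profile offcut, 100 x 50 x 40 mm, lying; origin at the centre of its underside.
- mallet: Bystander: hammer lying on the bench, handle along its own -x.
- driver: Bystander: screwdriver lying on the bench, handle along its own -x.
- gauge: Bystander: tape-measure case, 62 x 60 x 30 mm; origin at the centre of its underside.
- screwbin: Bystander: open grey bin, 120 x 160 x 60 mm; origin at the centre of its underside.
- bracket: Bystander: bent steel angle, 90 x 30 mm foot with a 60 mm upright.

How it is judged:
On the way, in this order (a step that is already met when the one before it is completed fails the run):
1. the plate lies flat and still on the bench with its recess under the foot (centre within 11 mm of the jack's axis), the foot not yet on it (horizontal distance between pad and jack below 0.011 m and height (world z) of pad below 0.003 m and angle between pad's own z axis and vertical below 0.04 rad and linear speed of pad below 0.01 m/s and contact force between jack and pad below 1 N), for 0.3 s.
2. the foot bears on the plate with more than 18 N (contact force between jack and pad above 18 N and horizontal distance between pad and jack below 0.011 m), for 0.2 s.
At the end, for the whole second after the job is handed in: The foot stands in the plate's recess (plate's centre within 11 mm of the jack's axis, plate flat on the bench) and bears on it with 18 to 75 N; everything is released (all of step 2 and contact force between jack and pad below 75 N and height (world z) of pad below 0.003 m and angle between pad's own z axis and vertical below 0.04 rad); the robot touches nothing.
It fails at once if the jack is overloaded: more than 95 N between foot and plate (contact force between jack and pad above 95 N).
It fails at once if something lying about on the bench is shoved more than 30 mm (distance of any of offcut_a, offcut_b, mallet, driver, gauge, screwbin, bracket from where it was at the start of the episode above 0.03 m).
It also fails if it takes over 72 s, if anything falls off the work surface, if the arm or the gripper's body presses on something with over 40 N, if the wrist force passes 120 N, or if a joint passes its speed limit or range.

### The arm

A 6-joint arm with a two-finger parallel gripper is mounted at the origin on the work surface. World frame = base frame: x ahead of the robot, y to its left, z up, the work surface at z = 0. Lengths are in m, angles in rad, forces in N, time in s.
With the tool pointing down it reaches from about 0.2 to 0.875 m from the base axis. Payload 3.4 kg.
Tool frame: the origin (TCP) lies between the finger pads; the fingertips stand 25 mm ahead of it and the grasp point (between the pads) lies 6 mm ahead of it (r.nose_length is the z of the fingertips in the tool frame, in m); z points along the fingers, x is the direction in which the jaws open and shut, and the axes are right-handed (so a half turn about z gives the same grasp; the last joint's range is limited). The gripper opens to 94 mm and grips with 3 to 60 N. Pads are 16 mm wide; open, the fingers measure 119 mm over their backs; the gripper's body (75 mm by 177 mm) begins 78 mm behind the grasp point.
Start: joints at [1.103, 0.276, 1.505, -0, 1.361, -0.121], TCP at [0.195, 0.541, 0.23] pointing down, gripper open.
Joint ranges: [-2.89, 2.89], [-0.75, 2.08], [0.22, 2.7], [-1.18, 4.32], [0.11, 2.71], [-2.7, 2.7]. Speed limits (rad/s): [2.57, 2.57, 3.14, 3.14, 3.14, 3.14].

### API

Orientations are given as a unit quaternion [w, x, y, z].
In Python, from plant import r, gripper_to, inverse_kinematics, vision, models, telemetry gives the robot as it stands. Calls block until the motion is done:
- r.move_to(position, orientation): joint-space move of the TCP to a pose.
- r.move_l(position, rot=None, vel=0.15, guard=None): straight line of the TCP; rot=None keeps the orientation; vel is the mean speed in m/s. With guard (N) it stops when the force on the tool has changed by that much, and returns True; else False.
- r.movej(angles): joint-space move.
- gripper_to(opening, f_grip=None): finger opening in m; f_grip is the grip in N (None keeps the last); returns when the fingers have stopped.
- r.hold(seconds).
- inverse_kinematics(position, orientation): joint angles nearest the present ones, or None.
- vision.snapshot(name): name is "side" or "top"; returns the picture (480x640x3 uint8, red, green, blue); there is no depth.
- vision.get_calibration(name): a dict with "fx", "fy", "cx", "cy" (pixels), "D" ([k1, k2, p1, p2, k3] as OpenCV has them; the pictures are not rectified), "position" and "orientation" of the camera in the world. Camera axes: x right, y down, z forward; pixel columns grow to the right and rows downward; lengths in m; the calibration is good to about 2 mm. A picture is of the moment at which its call begins. get_calibration takes no time and is no camera call.
A pose or a line that the arm cannot do raises r.PlanningError and nothing moves.
- r.sign_off(): hands the job in, once; it reports no verdict.
Trained networks look in the newest picture that a camera, given by its name, has taken for a name from the list of things; names that differ only in an ending like _2 or _b are one class to them, and where a whole thing is asked for, a point or a joint stands for the part that bears it (a point fixed in the world has none). Each returns a list of dicts, best first, with "score" (0 to 1); they miss things now and then, are a little off and sometimes report something else, mostly with a low value. They report only what shows in the picture. A call takes as long as a camera call.
- models.boxes_of(thing, camera): "at" ([x, y, z] in m, in world coordinates, good to about 4 mm: the middle of the surface that is visible of it).
- models.regions_of(thing, camera): "pixels" (480x640 bool, what is visible of it).
- models.mark_of(thing, camera): "at" ([x, y, z] in m, in world coordinates, good to about 4 mm: a listed point, or the origin of a listed thing).
Readings, each from a call of its own:
- telemetry.current_t(): time.
- telemetry.current_joints(): joint angles.
- telemetry.current_dq(): joint speeds.
- telemetry.current_joint_efforts(): joint torques, N m.
- telemetry.current_ee_pos(): TCP position.
- telemetry.current_tool_rot(): TCP orientation.
- telemetry.current_wrist_force(): force on the tool from outside, world axes, zero at the start.
- telemetry.current_torque(): the same for the moment, N m.
- telemetry.current_opening(): finger opening in m.
Only numpy, scipy, OpenCV 4.12 (cv2) and the standard library are available. Lean on these libraries where they do the work, as an engineer would, in place of code of your own. Each camera call takes 0.05 s, during which the arm holds its last target.

## Working session

There is one attempt and no reset: what is moved stays moved. The work goes in short steps, each a Python script; the robot and the scene stay as the last script left them, time stands still between calls to the robot, and variables do not carry over. Pictures are saved under pics/ and viewed, and the job is handed in when it is done.

```bash
ls; mkdir -p pics
python3 - <<'E'
from plant import r, vision, models, telemetry
import cv2, numpy as np
for c in ("top","side"):
    im=vision.snapshot(c); cv2.imwrite(f"pics/{c}0.png",im[:,:,::-1])
    k=vision.get_calibration(c); print(c,{a:np.round(b,4).tolist() for a,b in k.items()})
    for n in ["jack","landing","jack_head","crank_hub","knob_grip","pad","pad_lug","offcut_a","mallet","driver","gauge","screwbin","bracket"]:
        try:
            m=models.mark_of(n,c); print(n,[(np.round(d["at"],3).tolist(),round(d["score"],2)) for d in m[:3]])
        except Exception as e: print(n,e)
print(telemetry.current_t())
E
```

```text
pics
top {'fx': 519.068, 'fy': 519.068, 'cx': 317.6665, 'cy': 235.2439, 'D': [-0.0463, 0.0, 0.0, 0.0, 0.0], 'position': [0.3856, -0.0859, 1.3063], 'orientation': [-0.0521, 0.7143, -0.6958, 0.0543]}
jack [([0.592, 0.141, 0.002], 0.71)]
landing [([0.592, 0.142, 0.015], 0.9), ([0.616, -0.509, 0.001], 0.71)]
jack_head [([0.592, 0.14, 0.196], 0.71)]
crank_hub [([0.591, 0.142, 0.208], 0.71)]
knob_grip [([0.54, 0.117, 0.232], 0.66)]
pad [([0.514, -0.155, 0.001], 0.74)]
pad_lug [([0.527, -0.294, 0.035], 0.84)]
offcut_a [([0.735, 0.007, -0.005], 0.85), ([0.352, 0.349, -0.001], 0.81)]
mallet [([0.707, -0.269, 0.0], 0.83), ([0.591, 0.142, 0.195], 0.21)]
driver [([0.618, -0.508, 0.004], 0.91), ([0.543, 0.117, 0.235], 0.42), ([0.43, 0.128, 0.002], 0.38)]
gauge [([0.7, 0.109, -0.001], 0.84), ([0.528, -0.295, 0.032], 0.68), ([0.512, -0.154, 0.0], 0.6)]
screwbin [([0.728, 0.241, -0.004], 0.76)]
bracket [([0.429, 0.13, 0.002], 0.8), ([0.614, -0.507, 0.004], 0.45)]
side {'fx': 528.132, 'fy': 528.132, 'cx': 314.1653, 'cy': 242.4846, 'D': [-0.0476, 0.0, 0.0, 0.0, 0.0], 'position': [0.3534, -1.1953, 1.1286], 'orientation': [-0.4195, 0.9049, -0.0632, 0.0344]}
jack [([0.591, 0.138, -0.0], 0.58), ([0.589, 0.14, 0.206], 0.42)]
landing [([0.589, 0.138, 0.018], 0.96)]
jack_head [([0.589, 0.137, 0.197], 0.72)]
crank_hub [([0.592, 0.139, 0.209], 0.58)]
knob_grip [([0.543, 0.116, 0.233], 0.53), ([0.426, 0.132, 0.002], 0.2)]
pad [([0.509, -0.159, -0.001], 0.94)]
pad_lug [([0.519, -0.297, 0.038], 0.86)]
offcut_a [([0.729, 0.007, -0.004], 0.96), ([0.352, 0.344, 0.006], 0.68)]
mallet [([0.708, -0.267, -0.001], 0.88), ([0.593, 0.138, 0.017], 0.67)]
driver [([0.615, -0.505, 0.001], 0.43)]
gauge [([0.698, 0.111, -0.001], 0.83), ([0.728, 0.244, -0.002], 0.67)]
screwbin [([0.725, 0.242, -0.0], 0.91)]
bracket [([0.426, 0.13, 0.005], 0.77)]
1.4
```

View pics/top0.png

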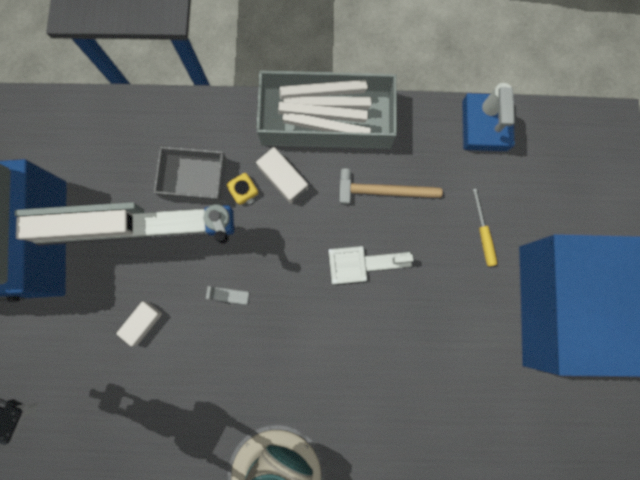

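View pics/side0.png

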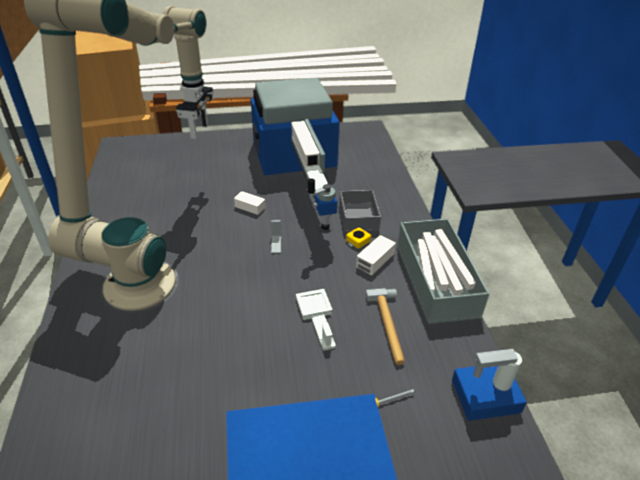

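The top view shows the jack's head at about (217,218), with its knob at (222,237). The plate is at (348,265) with its lug at (402,260), and offcut_a's near corner is at (292,201). The marks agree with the given sizes: hub to knob measures 54.6 mm (55 given) and pad to lug 139 mm (135 given). Next I go high over the crank and grip the lug.

```bash
cat > h.py <<'E'
from plant import r, gripper_to, inverse_kinematics, vision, models, telemetry as T
import numpy as np, cv2
from scipy.spatial.transform import Rotation as R
def down(yaw):
    c,s=np.cos(yaw),np.sin(yaw)
    q=R.from_matrix(np.array([[c,s,0],[s,-c,0],[0,0,-1]])).as_quat()
    return [q[3],q[0],q[1],q[2]]
def snap(c,n): cv2.imwrite(f"pics/{n}.png",vision.snapshot(c)[:,:,::-1])
def crop(c,n,u,v,w=80,h=60,k=8):
    im=vision.snapshot(c)[max(v-h//2,0):v+h//2,max(u-w//2,0):u+w//2,::-1]
    cv2.imwrite(f"pics/{n}.png",cv2.resize(im,None,fx=k,fy=k,interpolation=cv2.INTER_CUBIC))
JACK=np.array([0.591,0.1396])
E
python3 - <<'E'
from h import *
print(T.current_tool_rot(), down(0))
p=T.current_ee_pos()
th=np.arctan2(0.0115,0.1385); print("yaw",th)
g=np.array([0.5115,-0.157])*.5+np.array([0.523,-0.2955])*.5   # midpoint of both marks, 67.5 from origin
d=np.array([np.sin(th),-np.cos(th)]); g=g+d*(0.141-0.0675); print("grasp",g)
for y in (th,th+np.pi,th-np.pi):
    print(y,inverse_kinematics([*g,0.043],down(y)))
r.move_l([p[0],p[1],0.40],vel=0.25)
best=min((y for y in (th,th+np.pi)),key=lambda y:abs((inverse_kinematics([*g,0.2],down(y)) or [9]*6)[5]))
print(best)
gripper_to(0.05,50)
r.move_to([*g,0.35],down(best))
r.move_l([*g,0.12],vel=0.2)
print(T.current_t(),T.current_ee_pos(),T.current_joints())
snap("top","top1"); snap("side","side1")
E
```

```text
[-2.50586036e-05  8.18498146e-01  5.74509168e-01  1.15301577e-05] [np.float64(0.0), np.float64(1.0), np.float64(0.0), np.float64(0.0)]
yaw 0.0828424568749233
grasp [ 0.52333196 -0.29949793]
0.0828424568749233 [-6.35147853e-01  4.72941033e-01  1.70240525e+00 -4.44089210e-16
  9.66246371e-01 -7.17990309e-01]
3.224435110464716 [-6.35147853e-01  4.72941033e-01  1.70240525e+00 -4.44089210e-16
  9.66246371e-01  2.42360234e+00]
-3.05875019671487 [-6.35147853e-01  4.72941033e-01  1.70240525e+00 -4.44089210e-16
  9.66246371e-01  2.42360234e+00]Traceback (most recent call last):
  File "<stdin>", line 10, in <module>
  File "<stdin>", line 10, in <lambda>
ValueError: The truth value of an array with more than one element is ambiguous. Use a.any() or a.all()
```

Run:
```python
from h import *
print(T.current_t(),T.current_ee_pos())
th=0.083;g=[0.5233,-0.2995]
gripper_to(0.05,50)
r.move_to([*g,0.35],down(th))
r.move_l([*g,0.12],vel=0.2)
print(T.current_t(),T.current_ee_pos(),T.current_joints())
snap("top","top1"); snap("side","side1")
im=cv2.imread("pics/side1.png")[240:400,220:420]; cv2.imwrite("pics/side1c.png",cv2.resize(im,None,fx=4,fy=3.75))
```

```text
2.225 [0.19521414 0.54037121 0.39870791]
7.5083 [ 0.52399376 -0.29993965  0.1210739 ] [-6.35095515e-01  3.94751030e-01  1.60945350e+00  1.71408506e-05
  1.13521102e+00 -7.18200403e-01]
```

View pics/side1.png

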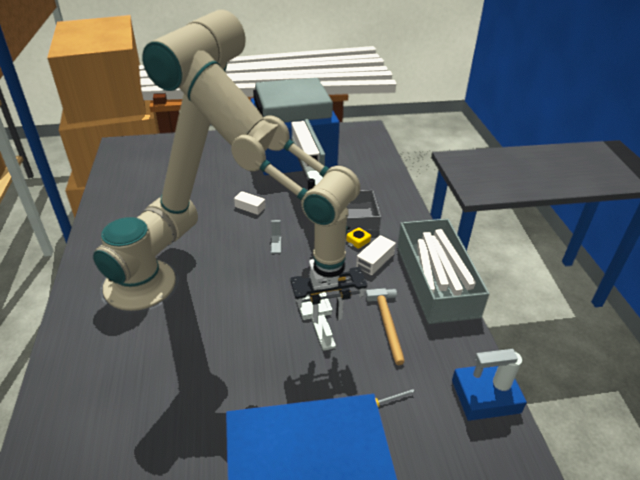

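View pics/top1.png

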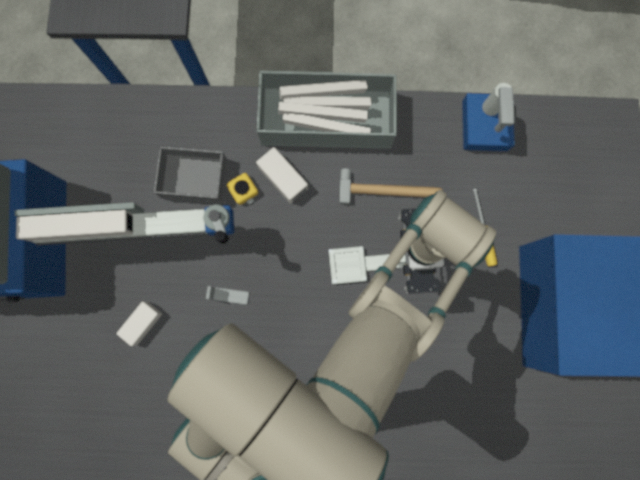

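The gripper is at the lug, at about (425,255) in the top view, and its long body side runs across the plate, so it will stay clear of the jack. I go down and grip.

Run:
```python
from h import *
g=[0.5233,-0.2995]
print(r.move_l([*g,0.043],vel=0.08,guard=8))
print(T.current_ee_pos())
gripper_to(0.0,50); print("open",T.current_opening(),T.current_wrist_force(),T.current_t())
snap("side","side2")
im=cv2.imread("pics/side2.png")[240:400,220:420]; cv2.imwrite("pics/side2c.png",cv2.resize(im,None,fx=4,fy=3.75))
```

```text
False
[ 0.52372759 -0.29980336  0.04351706]
open 0.015875432261664366 [-0.30033626 -0.52782913  1.10879603] 9.3417
```

View pics/side2c.png

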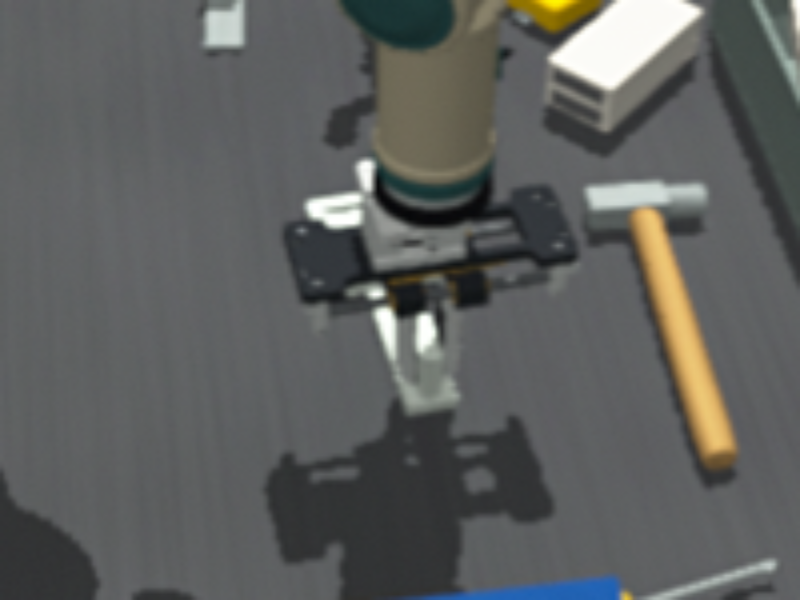

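The lug is held: the opening reads 15.9 mm against 16 mm given. I slide the plate to the jack and turn it a little to clear offcut_a.

Run:
```python
from h import *
yaw=-0.04; d=np.array([np.sin(yaw),-np.cos(yaw)])
tgt=JACK+d*0.141; pre=tgt+d*0.05; print(tgt)
print(r.move_l([*pre,0.0432],rot=down(yaw),vel=0.10,guard=20),T.current_wrist_force())
print(r.move_l([*tgt,0.0432],vel=0.04,guard=15),T.current_ee_pos(),T.current_wrist_force(),T.current_opening(),T.current_t())
for c in ("top","side"):
    snap(c,c+"3")
    for n in ("pad","pad_lug","landing","jack"):
        print(c,n,[(np.round(m["at"],3).tolist(),round(m["score"],2)) for m in models.mark_of(n,c)[:2]])
im=cv2.imread("pics/side3.png")[160:280,250:410]; cv2.imwrite("pics/side3c.png",cv2.resize(im,None,fx=5,fy=5,interpolation=cv2.INTER_CUBIC))
```

```text
[ 0.5853615  -0.00128722]
False [-1.86626481 -3.73303281  4.55157078]
False [ 0.58535878 -0.0010199   0.04319599] [-0.2549134  -2.22461927  4.32734893] 0.015877784871076734 13.4917
top pad [([0.592, 0.142, -0.001], 0.92)]
top pad_lug []
top landing []
top jack []
side pad [([0.589, 0.139, -0.004], 0.5), ([0.615, -0.506, -0.002], 0.46)]
side pad_lug [([0.542, 0.117, 0.233], 0.55), ([0.582, 0.004, 0.036], 0.53)]
side landing [([0.592, 0.14, 0.197], 0.38)]
side jack [([0.352, 0.344, 0.001], 0.29)]
```

View pics/side3c.png

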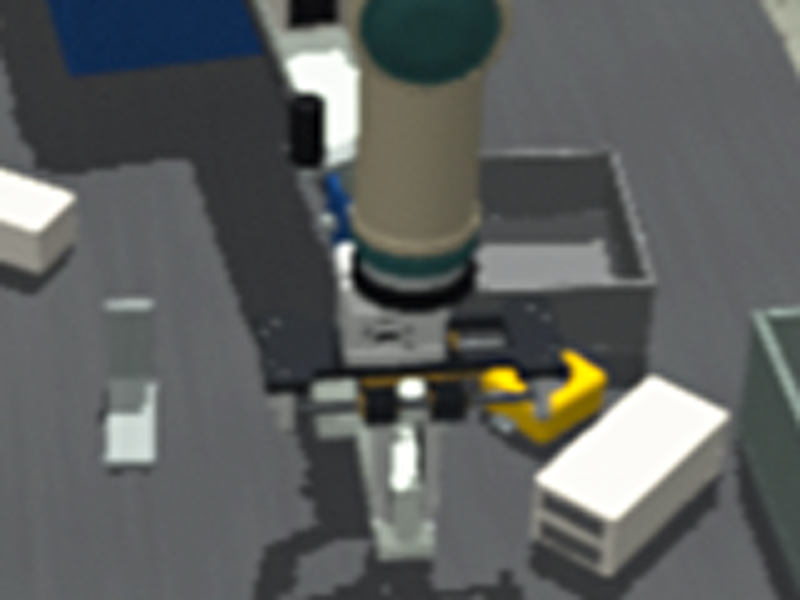

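View pics/top3.png

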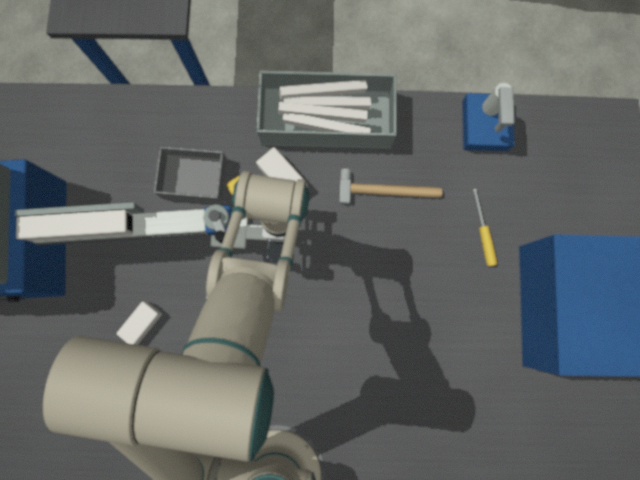

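The plate reads (0.5905, 0.1405) against the jack at (0.591, 0.1396). I release, rise, and check again unobstructed.

Run:
```python
from h import *
gripper_to(0.045)
p=T.current_ee_pos()
r.move_l([p[0],p[1],0.14],vel=0.1)
r.move_l([0.48,-0.06,0.36],vel=0.25)
print(T.current_t())
for c in ("top","side"):
    snap(c,c+"4")
    for n in ("pad","pad_lug","landing","jack","jack_head","crank_hub","knob_grip"):
        print(c,n,[(np.round(m["at"],4).tolist(),round(m["score"],2)) for m in models.mark_of(n,c)[:2]])
a=cv2.imread("pics/side4.png")[160:280,250:410]; b=cv2.imread("pics/top4.png")[170:290,160:320]
cv2.imwrite("pics/c4.png",cv2.resize(np.vstack([a,b]),None,fx=5,fy=5,interpolation=cv2.INTER_CUBIC)[:, :].copy())
cv2.imwrite("pics/s4c.png",cv2.resize(a,None,fx=5,fy=5,interpolation=2)); cv2.imwrite("pics/t4c.png",cv2.resize(b,None,fx=5,fy=5,interpolation=2))
```

```text
16.9
top pad [([0.5891, 0.1419, -0.0006], 0.75)]
top pad_lug [([0.5898, 0.1438, 0.001], 0.43)]
top landing [([0.5923, 0.14, 0.0142], 0.68)]
top jack [([0.5917, 0.1406, 0.0017], 0.92)]
top jack_head [([0.5929, 0.1394, 0.1923], 0.92)]
top crank_hub [([0.5915, 0.1428, 0.2119], 0.93), ([0.6158, -0.5049, 0.0035], 0.16)]
top knob_grip [([0.5422, 0.1159, 0.2315], 0.68)]
side pad [([0.5906, 0.1389, -0.0037], 0.92), ([0.709, -0.2684, 0.0003], 0.43)]
side pad_lug [([0.5841, 0.1412, 0.1973], 0.71), ([0.5825, 0.0046, 0.0374], 0.6)]
side landing [([0.5924, 0.1358, 0.0178], 0.63)]
side jack [([0.5915, 0.1413, -0.0037], 0.89)]
side jack_head [([0.589, 0.1389, 0.196], 0.79)]
side crank_hub [([0.5914, 0.1382, 0.2102], 0.62)]
side knob_grip [([0.5417, 0.1164, 0.2341], 0.6)]
```

View pics/s4c.png

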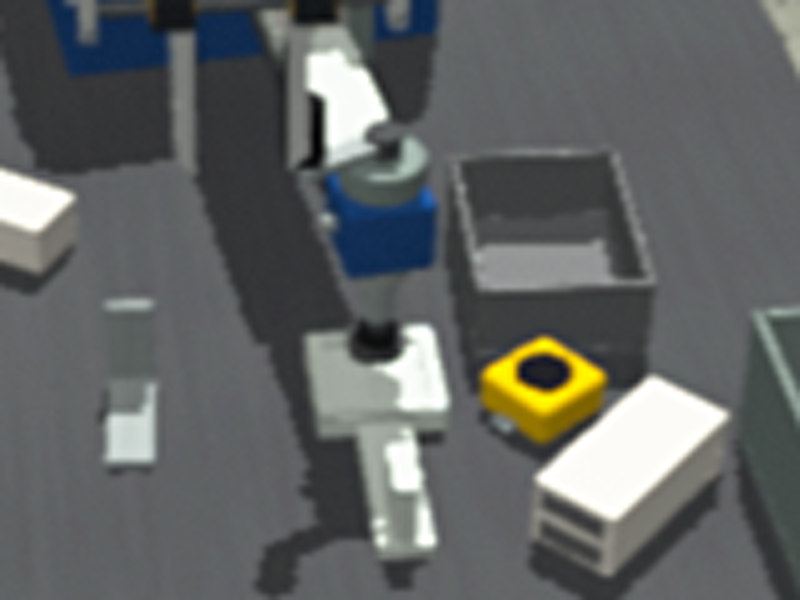

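View pics/t4c.png

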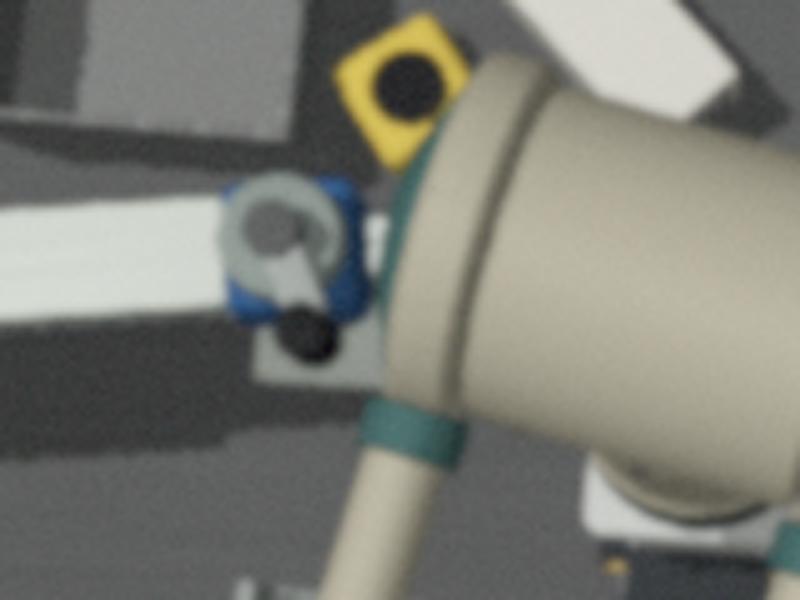

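The plate is centred under the foot within about 2 mm, and the foot (dark disc at about (375,340) in the side crop) is still clear of it. The knob is at (308,333) in the top crop. Next I grip the knob and wind the first 0.6 rad as a trial.

```bash
cat >> h.py <<'E'
C=np.array([0.5912,0.1397]); A0=np.arctan2(0.1164-C[1],0.5418-C[0]); RAD=0.055; ZT=0.241
def pt(a): return [C[0]+RAD*np.cos(a),C[1]+RAD*np.sin(a),ZT]
def read(a,n=4):
    f=np.mean([T.current_wrist_force() for _ in range(n)],axis=0)
    t=np.array([np.sin(a),-np.cos(a)])   # clockwise tangent
    return f[:2]@t, f[0]*np.cos(a)+f[1]*np.sin(a), f[2]
E
python3 - <<'E'
from h import *
gripper_to(0.06,40)
k=pt(A0); print(k,A0)
r.move_to([k[0],k[1],0.34],down(0)); print(T.current_ee_pos())
print(r.move_l(k,vel=0.1,guard=8),T.current_ee_pos())
r.hold(0.2); print("pre",read(A0))
gripper_to(0.0,40); print("open",T.current_opening()); r.hold(0.2); print("gripped",read(A0),T.current_ee_pos(),T.current_t())
snap("side","side5")
im=cv2.imread("pics/side5.png")[120:240,250:410]; cv2.imwrite("pics/s5c.png",cv2.resize(im,None,fx=5,fy=5,interpolation=2))
E
```

```text
[np.float64(0.5414555293456602), np.float64(0.11623752699906648), 0.241] -2.7008730489759185
[0.54126662 0.11545195 0.34002799]
False [0.54194315 0.11618874 0.24171955]
pre (np.float64(0.59723391527219), np.float64(-0.2810640478790182), np.float64(0.203961031466139))
open 0.023380040732729
gripped (np.float64(1.0381008900769566), np.float64(2.0275170257221355), np.float64(0.689809804189444)) [0.54100489 0.11627071 0.24098396] 21.1417
```

View pics/s5c.png

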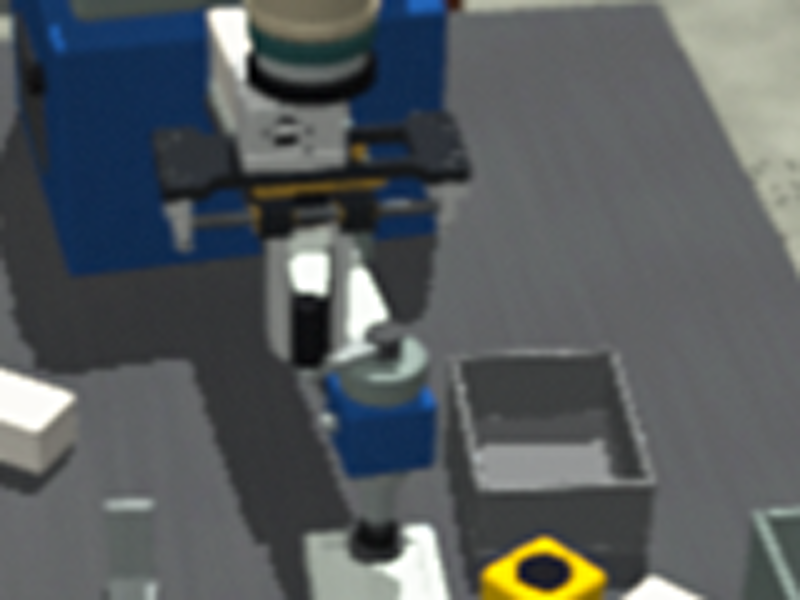

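The knob sits between the fingers (opening 23.4 mm). I start winding with short arcs.

Run:
```python
from h import *
a=A0
for i in range(6):
    a-=0.15
    g=r.move_l(pt(a),vel=0.04,guard=14)
    p=T.current_ee_pos(); ang=np.arctan2(p[1]-C[1],p[0]-C[0])
    x=read(a); r.hold(0.1); y=read(a)
    print(g,round(a,2),round(ang,3),np.round(x,2),np.round(y,2),round(np.hypot(*(p[:2]-C)),4),round(T.current_t(),2))
    if g: break
```

```text
False -2.85 -2.819 [-5.13  2.66  0.6 ] [-4.72  2.34  1.53] 0.0553 21.65
False -3.0 -2.972 [-4.52  2.27  1.91] [-4.77  2.05  0.73] 0.0553 22.11
False -3.15 -3.127 [-4.86  0.77  1.62] [-4.33  1.54  1.29] 0.0552 22.57
False -3.3 3.002 [-4.6   2.04  0.83] [-5.16  1.85  2.97] 0.0551 23.02
False -3.45 2.845 [-4.38  1.24  1.52] [-5.2   0.68  1.78] 0.0551 23.48
False -3.6 2.688 [-5.14  0.7   2.24] [-4.57  0.3   1.67] 0.055 23.94
```

Held still, the free crank leaves a steady residual of about -4.8 N along the circle, and the radial force stays small. I continue with averaged readings and stop when that residual rises.

```bash
cat >> h.py <<'E'
def avg(a,n=6,dt=0.02):
    o=[]
    for _ in range(n): r.hold(dt); o.append(read(a,3))
    return np.mean(o,0),np.std(o,0)
E
python3 - <<'E'
from h import *
a=A0-0.9; base=[]
s=[read(a,1)[0] for _ in range(5)]; print("same-instant",np.round(s,2))
hits=0
for i in range(30):
    st=0.15 if A0-a<2.55 else 0.12
    a-=st
    g=r.move_l(pt(a),vel=0.05,guard=10)
    m,sd=avg(a,4)
    p=T.current_ee_pos(); ang=np.arctan2(p[1]-C[1],p[0]-C[0]); lag=(ang-a+np.pi)%(2*np.pi)-np.pi
    b=np.median(base[-12:]) if len(base)>=3 else -4.8
    print(g,round(A0-a,2),np.round(m,2),round(sd[0],2),"lag mm",round(lag*55,2),round(T.current_t(),2))
    dev=b-m[0]
    hits=hits+1 if dev>0.9 else 0
    if g or dev>1.7 or hits>=2: print("STOP",b,dev); break
    if hits==0: base.append(m[0])
E
```

```text
same-instant [-4.57 -4.57 -4.57 -4.57 -4.57]
False 1.05 [-4.07 -0.69  1.65] 0.46 lag mm -0.14 24.32
False 1.2 [-4.07 -1.55  1.08] 0.35 lag mm -0.07 24.71
False 1.35 [-3.29 -2.06  1.19] 0.57 lag mm 0.04 25.09
False 1.5 [-3.58 -3.38  0.83] 0.22 lag mm 0.14 25.48
False 1.65 [-3.56 -3.84  1.46] 0.38 lag mm 0.25 25.86
False 1.8 [-3.77 -4.46  1.71] 0.45 lag mm 0.5 26.24
False 1.95 [-3.47 -4.26  2.18] 0.4 lag mm 0.75 26.62
False 2.1 [-3.24 -5.52  2.27] 0.32 lag mm 1.06 27.01
False 2.25 [-2.93 -5.34  2.44] 0.35 lag mm 1.36 27.39
False 2.4 [-3.44 -5.39  2.8 ] 0.28 lag mm 1.7 27.77
False 2.55 [-3.67 -5.01  3.07] 0.45 lag mm 2.0 28.16
False 2.67 [-2.89 -4.81  2.95] 0.41 lag mm 2.37 28.51
False 2.79 [-3.65 -5.09  2.9 ] 0.36 lag mm 2.62 28.86
False 2.91 [-3.61 -4.7   3.31] 0.62 lag mm 2.89 29.21
False 3.03 [-3.35 -4.14  2.7 ] 0.3 lag mm 3.14 29.56
False 3.15 [-3.68 -4.    2.1 ] 0.66 lag mm 3.33 29.91
False 3.27 [-4.17 -3.84  2.11] 0.63 lag mm 3.53 30.26
False 3.39 [-3.96 -3.19  1.67] 0.26 lag mm 3.71 30.61
False 3.51 [-4.45 -2.71  1.27] 0.47 lag mm 3.62 30.96
False 3.63 [-4.54 -2.53  0.96] 0.4 lag mm 3.42 31.31
STOP -3.539611277534544 1.0012731710643847
```

The radial force varies with angle, which points to a centre offset or anisotropic compliance, so a 1 N rise alone is not proof of contact. I take two more small steps, which are safe even in the worst case, with longer averages.

```bash
cat > w.py <<'E'
from h import *
import sys
def wind(tot,steps,st=0.1,n=8,stop=-99,guard=9,vel=0.05):
    for i in range(steps):
        tot+=st; a=A0-tot
        g=r.move_l(pt(a),vel=vel,guard=guard)
        m,sd=avg(a,n)
        p=T.current_ee_pos(); ang=np.arctan2(p[1]-C[1],p[0]-C[0]); lag=(ang-a+np.pi)%(2*np.pi)-np.pi
        print(g,round(tot,3),np.round(m,2),round(sd[0],2),"lag",round(lag*55,2),"rad",round(1e3*np.hypot(*(p[:2]-C)),2),round(T.current_t(),2))
        if g or m[0]<stop: print("STOP"); break
    return tot
E
python3 - <<'E'
from w import *
print(np.round(avg(A0-3.63,8)[0],2))
wind(3.63,2,0.1)
E
```

```text
[-4.59 -2.33  0.89]
False 3.73 [-4.4  -2.13  0.61] 0.59 lag 3.13 rad 54.83 31.83
False 3.83 [-4.42 -1.67  0.13] 0.51 lag 2.88 rad 54.86 32.23
```

There was no rise (-4.4 N), so the foot is still free. I continue with a stop threshold of -5.8 N.

Run:
```python
from w import *
wind(3.83,22,0.12,5,stop=-5.8)
```

```text
False 3.95 [-4.63 -1.66 -0.7 ] 0.3 lag 2.52 rad 54.99 32.59
False 4.07 [-4.72 -1.58 -0.85] 0.19 lag 2.12 rad 55.03 32.96
False 4.19 [-5.1  -1.91 -0.97] 0.27 lag 1.73 rad 55.12 33.33
False 4.31 [-5.   -1.65 -1.32] 0.32 lag 1.32 rad 55.19 33.69
False 4.43 [-4.9  -1.22 -1.79] 0.32 lag 0.86 rad 55.26 34.06
False 4.55 [-4.6  -1.51 -1.61] 0.5 lag 0.51 rad 55.31 34.42
False 4.67 [-4.16 -0.8  -1.67] 0.19 lag 0.14 rad 55.35 34.79
False 4.79 [-4.05 -0.35 -2.01] 0.27 lag 0.16 rad 55.42 35.16
False 4.91 [-5.1  -0.91 -2.49] 0.39 lag 0.52 rad 55.44 35.52
False 5.03 [-6.36 -1.24 -2.94] 0.16 lag 1.12 rad 55.5 35.89
STOP
```

The residual and the lag now rise together by about 1.2 N per 0.12 rad, as expected for contact. Extrapolating back, contact began near 4.80 rad, so the load is now about 25 N. I finish in small steps.

Run:
```python
from w import *
wind(5.03,2,0.06,8,stop=-7.9)
```

```text
False 5.09 [-7.39 -1.3  -3.71] 0.41 lag 1.82 rad 55.49 36.27
False 5.15 [-7.7  -1.74 -3.78] 0.45 lag 2.25 rad 55.51 36.66
```

The residual is -7.7 N, about 3.5 N above free, which means about 40 N. By angle, 0.31 rad past contact gives about 37 N. I unload the arm's lag gently, let go and rise clear.

Run:
```python
from w import *
a=A0-5.15
r.move_l(pt(a+0.025),vel=0.02); print("relaxed",np.round(avg(a,5)[0],2))
gripper_to(0.06); r.hold(0.2)
p=T.current_ee_pos(); print(np.round(read(a),2),T.current_opening())
r.move_l([p[0],p[1],0.36],vel=0.15)
r.move_l([0.40,-0.15,0.40],vel=0.3)
for c in ("side","top"):
    snap(c,c+"6")
    for n in ("pad","landing","jack","knob_grip","crank_hub","offcut_a","gauge","screwbin"):
        print(c,n,[(np.round(m["at"],4).tolist(),round(m["score"],2)) for m in models.mark_of(n,c)[:2]])
a=cv2.imread("pics/side6.png")[160:280,250:410]; b=cv2.imread("pics/top6.png")[170:290,160:320]
cv2.imwrite("pics/s6c.png",cv2.resize(a,None,fx=5,fy=5,interpolation=2)); cv2.imwrite("pics/t6c.png",cv2.resize(b,None,fx=5,fy=5,interpolation=2))
print(T.current_t(),T.current_wrist_force())
```

```text
relaxed [-5.58 -1.5  -2.84]
[-0.64 -0.21  0.09] 0.05973231293283892
side pad [([0.5923, 0.1381, -0.0046], 0.91)]
side landing [([0.5939, 0.1367, 0.0154], 0.86)]
side jack [([0.5918, 0.1365, 0.0003], 0.8)]
side knob_grip [([0.5954, 0.0874, 0.233], 0.59)]
side crank_hub [([0.5945, 0.0848, 0.2338], 0.74), ([0.5911, 0.1373, 0.2096], 0.62)]
side offcut_a [([0.3505, 0.3442, 0.0029], 0.98), ([0.7311, 0.0114, -0.0026], 0.86)]
side gauge [([0.6978, 0.1143, -0.0003], 0.68), ([0.5894, 0.138, 0.2111], 0.65)]
side screwbin [([0.7263, 0.2471, -0.0009], 0.69)]
top pad [([0.5906, 0.1446, -0.0014], 0.95)]
top landing [([0.5909, 0.1406, 0.0158], 0.65), ([0.7327, 0.0055, -0.0006], 0.25)]
top jack [([0.5928, 0.14, 0.002], 0.56)]
top knob_grip [([0.5928, 0.0841, 0.2342], 0.71)]
top crank_hub [([0.5911, 0.1404, 0.2101], 0.72)]
top offcut_a [([0.3497, 0.3515, 0.0001], 0.94), ([0.7308, 0.006, -0.0006], 0.81)]
top gauge [([0.6996, 0.1083, 0.002], 0.75)]
top screwbin [([0.7287, 0.2409, -0.0017], 0.61)]
40.9417 [-0.19553779 -0.71029852 -0.32360723]
```

View pics/s6c.png

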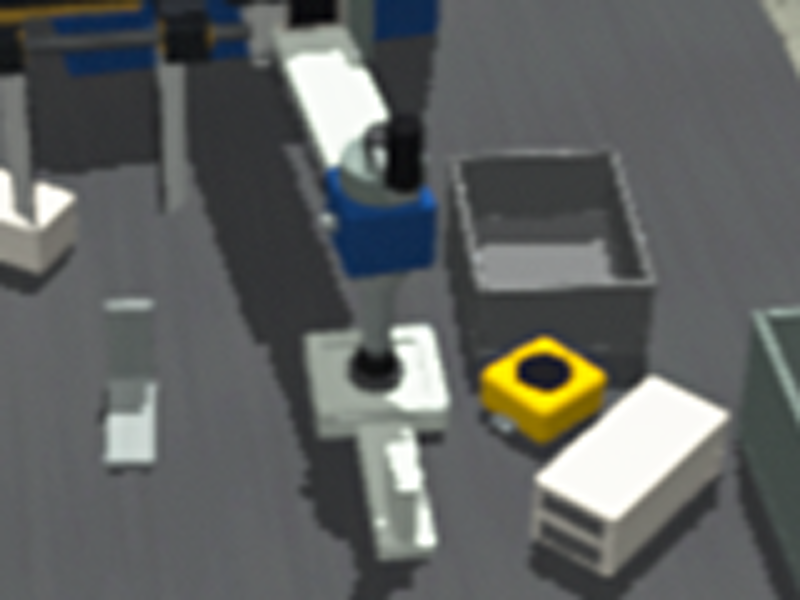

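View pics/t6c.png

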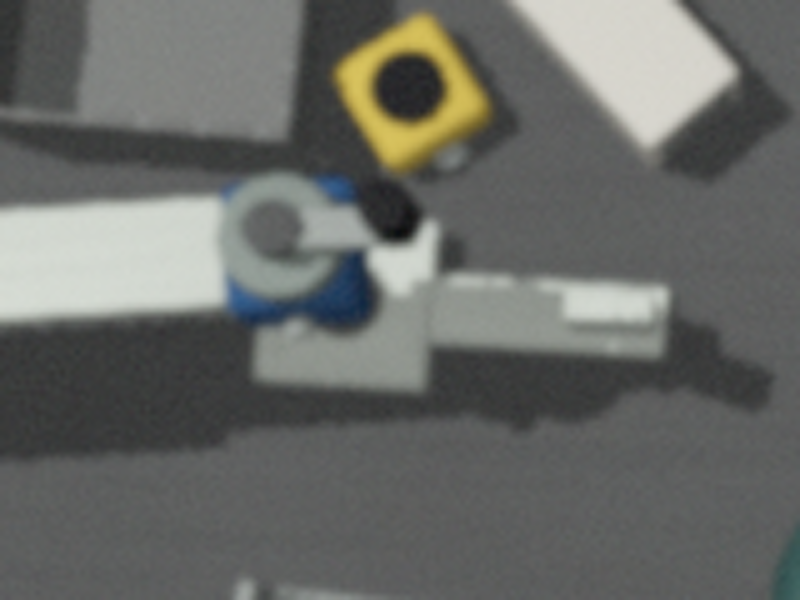

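The side crop shows the foot at (375,370), seated in the recess, with even margins around it. The knob stands free at (403,152), the bystanders have not moved, and the hand is clear. I hand the job in.

Run:
```python
from h import *
print(r.sign_off(), T.current_t())
```

```text
the job is handed in; nothing more can be done
the job is handed in; nothing more can be done
```

The job is handed in at about 41 s of the 72 s allowed, with no verdict reported. The plate is under the foot, the foot bears on it with an estimated 37–40 N, and the crank is released.

**Plate:** I gripped it by its lug and slid it under the foot. The camera marks put its centre about 1–3 mm from the jack's axis before winding. In the last check the two cameras gave 2 and 5 mm. They disagree by about 6 mm in y, but both are inside the 11 mm limit. The last side picture shows the foot centred in the recess.

**Crank:** I wound it clockwise about 5.1 rad in short arcs. Contact showed near 4.8 rad. I stopped when the force along the circle, read with the crank stopped, had gone from about -4.1 N to -7.7 N. That rise means about 40 N under the foot, and the angle past contact gives about 37 N. The load itself was never measured directly.

**Checks that disagreed:**
- The free crank's reading wandered between about -3 and -5 N over the turn, probably from a small error in the circle's centre. It gave one false contact alarm at 3.63 rad, which two careful steps ruled out.
- Held still, the free crank read about -4 N at the hand, where the description says nothing when free. I therefore judged the load by the rise above free.

**End state:** The knob's final angle matches the commanded one within about 0.01 rad once the arm's lag is counted. The hand is clear of everything. The bystanders I re-measured (offcuts, tape-measure case and bin) stand where they were within camera accuracy. I did not re-measure the hammer, screwdriver or bracket.

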